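# Mesh the bath lid's hinge leaf and hold it for the pin

## Robot

A 7-joint arm with a two-finger parallel gripper is mounted at the origin on the work surface. World frame = base frame: x ahead of the robot, y to its left, z up, the work surface at z = 0. Lengths are in m, angles in rad, forces in N, time in s.
With the tool pointing down it reaches from about 0.425 to 0.825 m from the base axis. Payload 3.6 kg.
Tool frame: the origin (TCP) lies at the very end of the fingers, on their centre line; the grasp point (between the pads) lies 19 mm behind it; x points along the fingers, y is the direction in which the jaws open and shut, and the axes are right-handed (so a half turn about x gives the same grasp; the last joint's range is limited). The gripper opens to 93 mm and grips with 3 to 60 N. Pads are 15 mm wide; open, the fingers measure 128 mm over their backs; the gripper's body (75 mm by 188 mm) begins 65 mm behind the grasp point.
Start: joints at [1.198, 0.615, -0.013, 1.423, 0.008, 1.103, -0.04], TCP at [0.22, -0.611, 0.219] pointing down, gripper open.
Joint ranges: [-3.12, 3.12], [-0.3, 2.06], [-1.34, 1.32], [0.26, 2.42], [-1.36, 4.5], [0.01, 1.98], [-2.84, 2.84]. Speed limits (rad/s): [2.79, 2.79, 3.14, 3.14, 3.14, 3.14, 3.14].

## Interface

Orientations are given as a unit quaternion [w, x, y, z].
In Python, from plant import bot gives the robot as it stands.
- The arm moves only by the tool carry_out, never from a script. Its argument "motion" is a list that holds one entry, the list of rows, each a list of 7 numbers: the turn, a rotation vector about the tool's x, y, z in degrees, then the shift along the tool's x, y, z in m, then the opening, from 0 (shut) to 1 (fully open). A call has 1 to 20 rows; each row shifts and turns the commanded pose from where the row before left it, along the tool's axes as they then stand; what a row does not reach is not made up. A row lasts 1/8 s, in which the tool goes at most 62.5 mm and 10.7 degrees, less where a joint would pass 70% of its speed; a pose out of reach is approached as far as the arm can. A call is refused whole if a number of a shift passes 0.0625 or a number of a turn 10.7, either way. A call with a gripper value outside its range is refused whole. The fingers move at their own pace and stop on an object; "force" is the grip in N (left out, the last holds). Time passes only in rows, so rows that do not move let the fingers close. It gives the time, the measured TCP pose, the force and the opening at its end, in the units of the state.
- bot.get_obs(): the state, without advancing time (a new reading comes with each control period).
- bot.capture(name): name is "scene" or "top" or "wrist"; returns a dict with "image" (480x640x3 uint8, red, green, blue), "vertical_fov" (degrees; the focal length in pixels is half the picture's height over the tangent of half this angle, whatever the lens; pixels are square), "cx", "cy" (the principal point, pixels), "R" (3x3) and "t" (3): a world point X has camera coordinates R X + t. Camera axes: x right, y down, z forward; pixel columns grow to the right and rows downward; lengths in m; the calibration is good to about 2 mm. A picture is of the moment at which its call begins. There is no depth.
- bot.finish_job(): hands the job in, once; it reports no verdict.
The state is a dict: "time": time; "joint_pos": joint angles; "qd": joint speeds; "joint_torque": joint torques, N m; "position": TCP position; "ee_rot": TCP orientation; "wrist_force": force on the tool from outside, world axes, zero at the start; "torque": the same for the moment, N m; "width": finger opening in m.
Only numpy, scipy, OpenCV 4.12 (cv2) and the standard library are available. Lean on these libraries where they do the work, as an engineer would, in place of code of your own. Each camera call takes 0.05 s, during which the arm holds its last target. There are 200 camera calls.

## Task

The lid hinge of the water bath is being put back together. Lift the hinge leaf with the single middle knuckle up and off its peg, lower its knuckle between the two knuckles of the leaf fixed on the bath so that the holes line up for the pin, and finish while still holding it there, plate upright, gripped in the fingers: do not let go. Leave the two-knuckle leaf hanging and everything else on the bench where it is.

Things in the scene. Friction and masses are not known exactly. Their poses are not given: they have to be found in the camera images.
- leaf: Hinge leaf to use: aluminium plate, 10 mm thick (x), 76 wide (y), z = 16 to 112 mm, with ONE knuckle, a tube along y in the middle of its lower edge: 24 mm outside, 12 bore, 30 long, on a neck as wide. Origin: centre of the bore; z up the plate. Slot through the plate, 14 mm wide, z = 40 to 70, hangs on a peg by its upper end. 0.15 to 0.3 kg. Front and back alike.
- leaf_grip (a point): Point on the leaf's mid-plane 6 mm below the plate's top edge (leaf z = 106 mm), with the leaf's axes: here the plate can be gripped from above across its 10 mm (the leaf's x), the fingertips clearing the peg below.
- spare: Spare leaf that does not fit: same plate, slot and frame, but TWO knuckles, one at each end of its lower edge (y = 17.5 to 38 mm and mirrored), none in the middle. Hangs on the other peg and stays there.
- hanger: Fixed hanger: grey base 200 mm wide, two posts joined by a bar, two pegs pointing away from the robot (the hanger's -x). Origin on the bench, midway between the leaves. Pegs 8 mm thick at y = +60 and -60 mm, axes 130 mm up, from the bar at x = +70 (top at z = 134) to x = -25, then bent out and up at 45 degrees. Which leaf is on which peg varies; only the leaves stand higher.
- peg_tip (a point): Outer end (centre of the 8 mm rod) of the upturned tip of the peg at hanger y = +60 mm, 9 mm above the peg's axis; the other peg's is alike at y = -60. Axes of the hanger. To clear the tips a leaf is lifted 10 to 21 mm, then drawn along the hanger's -x by 55 mm or more.
- bath: Fixed white water bath, lid off, 200 x 200 x 100 mm tall, open on top. Origin on the bench under the hinge axis; tank at x = -205 to -5 mm. On its back edge (x = 0) stands the fixed aluminium leaf, 10 mm thick in x, 76 wide in y, with two knuckles (24 mm outside, 12 bore) on a hinge axis along y, 125 mm up, and a gap between them open from above.
- gap (a point): Middle of the gap between the two fixed knuckles, on the hinge axis (125 mm up), with the bath's axes: y along the hinge axis. The knuckles span y = 17.5 to 38 mm and mirrored: the gap is 35 mm wide. Its rigid floor lies 12.5 mm below the axis, so a 24 mm knuckle touching it is 0.5 mm low.
- pin: Bystander: loose hinge pin, plain steel rod 8 mm thick, 108 mm long, lying on the bench; not used. Origin at the centre of its underside.
- beaker: Bystander: glass beaker, 68 mm wide, 85 mm tall. Origin at the centre of its underside.
- tin: Bystander: shallow open steel screw tray 80 x 60 x 22 mm. Origin at the centre of its underside.
- flask: Bystander: conical flask, 80 mm wide, 120 mm tall. Origin at the centre of its underside.
- bottle: Bystander: amber bottle, 60 mm wide, 140 mm tall. Origin at the centre of its underside.
- jar: Bystander: white jar, 68 mm wide, 85 mm tall. Origin at the centre of its underside.
- driver: Bystander: screwdriver lying on the bench. Origin at the centre of its underside.
Not all that is in view belongs to the job. Leave any green, pink or purple look-alike of the leaf alone.

How it is judged:
On the way:
1. the single-knuckle leaf is off its peg, carried by the fingers (distance of leaf from where it was at the start of the episode above 0.05 m and contact force between leaf and hanger below 0.1 N and contact force between leaf and the fingers above 2 N), for 0.1 s.
At the end, for the whole second after the job is handed in: The single knuckle sits between the fixed ones: bore within 3 mm of the hinge axis, within 4 mm of mid-gap along it, axes within 4 degrees, plate upright within 11 degrees, still, gripped by the fingers (over 4 N), off the hanger; the spare leaf still hangs (x of leaf in the frame of gap between -0.003 and 0.003 m and z of leaf in the frame of gap between -0.003 and 0.003 m and y of leaf in the frame of gap between -0.004 and 0.004 m and angle between the y axis of leaf and the y axis of gap, either way round below 0.07 rad and angle between leaf's own z axis and vertical below 0.2 rad and contact force between leaf and the fingers above 4 N and contact force between leaf and hanger below 0.1 N and linear speed of leaf below 0.02 m/s and distance of spare from where it was at the start of the episode below 0.04 m); the arm keeps its last pose, push and grip.
It fails at once if the spare leaf was taken off or shoved more than 40 mm (distance of spare from where it was at the start of the episode above 0.04 m).
It fails at once if a bystander (pin, beaker, tray, flask, bottle, jar or screwdriver) was moved more than 40 mm (distance of any of pin, beaker, tin, flask, bottle, jar, driver from where it was at the start of the episode above 0.04 m).
It also fails if it takes over 38 s, if anything falls off the work surface, if the arm or the gripper's body presses on something with over 40 N, if the wrist force passes 120 N, or if a joint passes its speed limit or range.

## Working session

There is one attempt and no reset: what is moved stays moved. The work goes in short steps, Python scripts to look and compute and a tool call to move; the robot and the scene stay as the last step left them, time stands still between calls to the robot, and variables do not carry over. Pictures are saved under pics/ and viewed, about 8 in all and at most 12, crops included, and the job is handed in when it is done.

Besides the shell and the picture viewer there is one more tool, called after ">>>" as a command line: name --argument value ..., lists and objects as JSON in quotes. carry_out: Moves the arm, as the interface text tells. Its arguments: {"type":"object","properties":{"motion":{"type":"array"},"force":{"type":"number"}},"required":["motion"]}

```bash
mkdir -p pics; ls; cat > h.py <<'E'
import numpy as np,cv2,pickle
from plant import bot
from scipy.spatial.transform import Rotation as Ro
def cap(n,f):
    d=bot.capture(n); pickle.dump(d,open(f'pics/{f}.pkl','wb')); cv2.imwrite(f'pics/{f}.png',d['image'][:,:,::-1]); return d
def load(f): return pickle.load(open(f'pics/{f}.pkl','rb'))
def foc(d): return d['image'].shape[0]/2/np.tan(np.radians(d['vertical_fov'])/2)
def ray(d,u,v):
    r=np.array([(u-d['cx'])/foc(d),(v-d['cy'])/foc(d),1]); R=np.array(d['R']);t=np.array(d['t'])
    return -R.T@t, R.T@r
def atz(d,u,v,z):
    o,r=ray(d,u,v); return o+r*(z-o[2])/r[2]
def proj(d,X):
    c=np.array(d['R'])@np.array(X)+d['t']; return c[:2]/c[2]*foc(d)+[d['cx'],d['cy']]
def tri(obs):
    A=np.zeros((3,3));b=np.zeros(3)
    for d,u,v in obs:
        o,r=ray(d,u,v); r/=np.linalg.norm(r); P=np.eye(3)-np.outer(r,r); A+=P;b+=P@o
    return np.linalg.solve(A,b)
def crop(f,x,y,w,h,s):
    im=cv2.imread(f'pics/{f}.png')[y:y+h,x:x+w]; return cv2.resize(im,None,fx=s,fy=s,interpolation=cv2.INTER_CUBIC)
E
python3 - <<'E'
from h import *
for n in('scene','top','wrist'):
    d=cap(n,n+'0'); print(n,d['vertical_fov'],d['cx'],d['cy'],np.round(-np.array(d['R']).T@d['t'],3))
print(bot.get_obs())
cv2.imwrite('pics/m.png',np.vstack([cv2.imread('pics/scene0.png'),cv2.imread('pics/top0.png')])[:, :])
E
```

```text
pics
scene 47.11381556853222 315.3507544359311 246.31481135642815 [ 1.288 -0.542  0.677]
top 45.234812061534186 322.4647253663185 235.0936145107225 [0.364 0.043 1.267]
wrist 58.68302075323841 321.9479718068492 234.38583664856657 [ 0.293 -0.587  0.384]
{'time': 0.15, 'joint_pos': array([ 1.19848753,  0.61568297, -0.01263592,  1.42451103,  0.00808964,
        1.10339138, -0.04043308]), 'qd': array([ 0.00030922, -0.00305932,  0.00017942, -0.00576794,  0.00107434,
        0.00021058, -0.00122891]), 'joint_torque': array([ 3.93209314e-05, -4.59346390e+01,  2.09171749e-01, -1.65941906e+01,
       -6.10853895e-02,  1.81674591e-02,  1.50285123e-04]), 'position': array([ 0.22014734, -0.61094983,  0.21776293]), 'ee_rot': array([-0.12099108, -0.69644355, -0.1223452 ,  0.69667726]), 'wrist_force': array([-0.77955576, -0.28359054, -0.22015603]), 'torque': array([ 0.01114219, -0.00123178, -0.03316453]), 'width': 0.09300097846587495}
```

View pics/scene0.png

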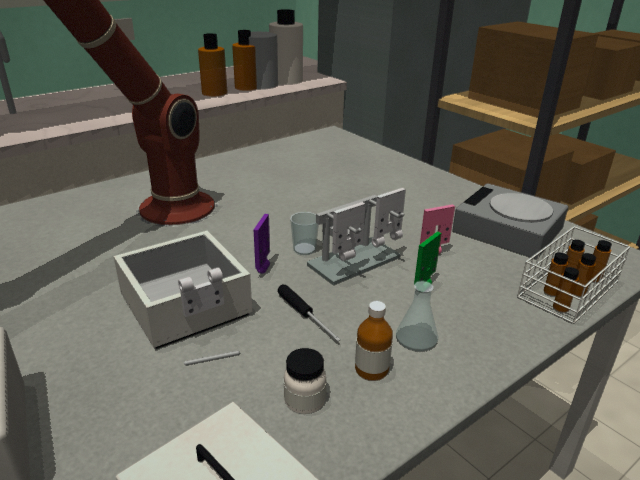

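View pics/top0.png

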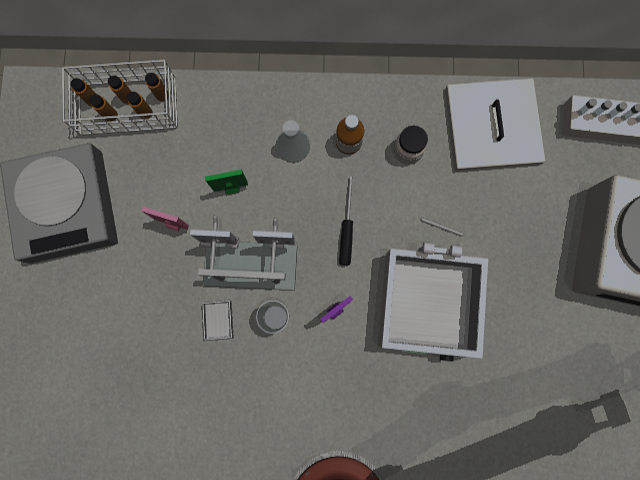

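The scene shows the hanger around (358,235) and the bath at (185,285), with its knuckles near (200,285). In the top view the leaves are near (213,237) and (273,238), and the bath hinge near (442,250). I'll enlarge both next.

```bash
python3 - <<'E'
from h import *
a=crop('scene0',305,180,110,100,5); b=crop('scene0',165,255,70,60,4)
b=cv2.copyMakeBorder(b,0,500-b.shape[0],0,250-0 if 0 else 0,cv2.BORDER_CONSTANT)
cv2.imwrite('pics/c1.png',np.hstack([a,b[:, :250]]))
a=crop('top0',185,205,120,95,5); b=crop('top0',410,225,66,50,6)
cv2.imwrite('pics/c2.png',np.vstack([a]))
cv2.imwrite('pics/c3.png',crop('top0',380,225,120,50,6))
E
```

```text
(no output)
```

View pics/c1.png

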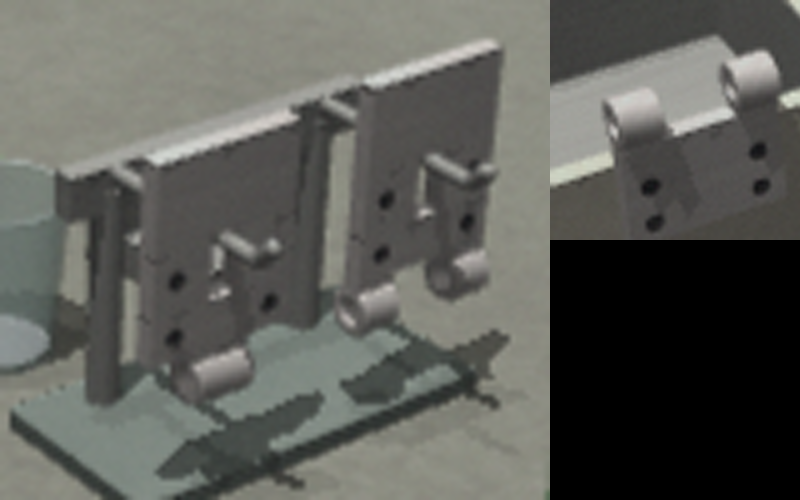

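View pics/c2.png

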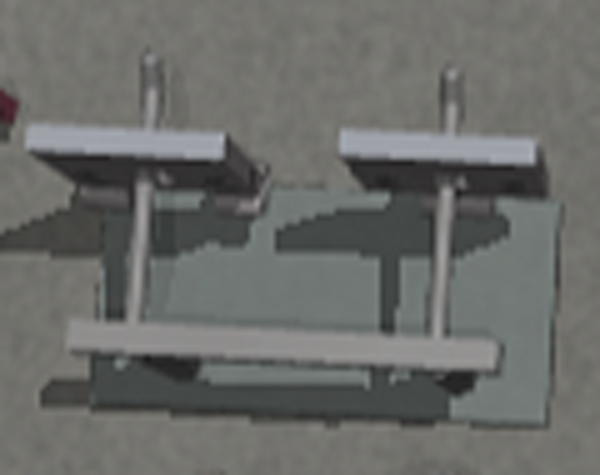

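View pics/c3.png

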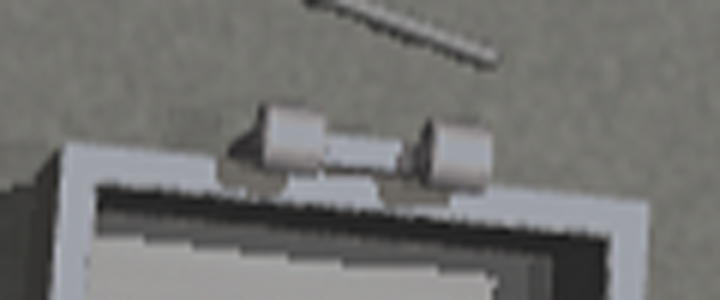

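```bash
python3 - <<'E'
from h import *
d=load('top0');s=load('scene0')
P=[atz(d,185+u/5,205+v/5,.176) for u,v in [(340,130),(538,140),(537,163),(342,155)]]
for p in P: print('leaf',np.round(p,4))
c=np.mean(P,0);print('centre',c,'w',np.linalg.norm(P[1]-P[0]),np.linalg.norm(P[2]-P[3]),'t',np.linalg.norm(P[0]-P[3]))
e=(P[0]-P[1]+P[3]-P[2]);print('yaw',np.degrees(np.arctan2(e[1],e[0])))
Q=[atz(d,185+u/5,205+v/5,.134) for u,v in [(70,320),(497,342)]]
e=Q[0]-Q[1];print('bar',Q,np.linalg.norm(e),'yaw',np.degrees(np.arctan2(e[1],e[0])))
# scene check: top corners front edge of leaf in c1 (157,165),(297,122)
for u,v in [(157,165),(297,122),(145,155)]: print('scene',np.round(atz(s,305+u/5,180+v/5,.176),4))
# wrist camera relation
w=load('wrist0');o=bot.get_obs();R=Ro.from_quat(o['ee_rot'],scalar_first=True).as_matrix()
print('tool R',np.round(R,3)); co,cr=ray(w,w['cx'],w['cy']); print('cam in tool',R.T@(co-o['position']),'fwd',R.T@cr,'camx in tool',R.T@np.array(w['R']).T[:,0])
E
```

```text
leaf [0.5439 0.1766 0.176 ]
leaf [0.5416 0.1005 0.176 ]
leaf [0.5327 0.1007 0.176 ]
leaf [0.5342 0.1755 0.176 ]
centre [0.53812755 0.13833255 0.176     ] w 0.07611528507598582 0.0748193286180737 t 0.009761143035952075
yaw 88.56386986350907
bar [array([0.47265521, 0.28517364, 0.134     ]), array([0.46751673, 0.11658997, 0.134     ])] 0.16866196224760793 yaw 88.25414796767441
scene [0.5465 0.1018 0.176 ]
scene [0.551  0.1734 0.176 ]
scene [0.5369 0.1036 0.176 ]
tool R [[-0.001  0.339 -0.941]
 [ 0.002 -0.941 -0.339]
 [-1.    -0.002 -0.   ]]
cam in tool [-0.1660749   0.00152734 -0.0766729 ] fwd [ 9.61296493e-01 -5.57705760e-04  2.75515411e-01] camx in tool [ 6.20802818e-04  9.99999797e-01 -1.41806674e-04]
```

```bash
cat >> h.py <<'E'
def plan(goal,yaw,N):  # polar interpolation; rows in tool frame; yaw = dir of tool y (deg)
    o=bot.get_obs();p=o['position'];R=Ro.from_quat(o['ee_rot'],scalar_first=True).as_matrix()
    y0=np.degrees(np.arctan2(R[1,1],R[0,1])); g=np.array(goal)
    pol=lambda q:np.array([np.hypot(q[0],q[1]),np.arctan2(q[1],q[0]),q[2]])
    a,b=pol(p),pol(g); q=p.copy()
    for i in range(N):
        m=a+(b-a)*(i+1)/N; n=np.array([m[0]*np.cos(m[1]),m[0]*np.sin(m[1]),m[2]])
        th=np.radians(y0+(yaw-y0)*i/N); Y=np.array([np.cos(th),np.sin(th),0]);X=np.array([0,0,-1.]);Z=np.cross(X,Y)
        s=n-q;q=n;print([-round((yaw-y0)/N,2),0,0]+[round(float(s@k),4) for k in(X,Y,Z)])
def state(goal=None,yaw=None):
    o=bot.get_obs();R=Ro.from_quat(o['ee_rot'],scalar_first=True).as_matrix()
    print('t',o['time'],'pos',np.round(o['position'],4),'X',np.round(R[:,0],4),'yawY',np.degrees(np.arctan2(R[1,1],R[0,1])),'F',np.round(o['wrist_force'],2),'w',o['width'],'j',np.round(o['joint_pos'],2))
    if goal is not None: print('tool shift',np.round(R.T@(np.array(goal)-o['position']),4))
    return o,R
E
python3 - <<'E'
from h import *
d=load('top0')
L,Rr=[atz(d,380+u/6,225+v/6,.125) for u,v in[(293,135),(462,154)]]
print(L,Rr,np.linalg.norm(L-Rr),(L+Rr)/2); e=L-Rr; yaw=np.degrees(np.arctan2(e[1],e[0]));print(yaw)
E1=[atz(d,380+u/6,225+v/6,.1) for u,v in[(65,145),(648,203)]]; e=E1[0]-E1[1];print('edge',E1,np.linalg.norm(e),np.degrees(np.arctan2(e[1],e[0])))
g=(L+Rr)/2; g[2]=.25
print('plan'); plan(g,yaw-90,12)
E
```

```text
[ 0.52635216 -0.1701456   0.125     ] [ 0.52115393 -0.22643899  0.125     ] 0.05653288669212205 [ 0.52375304 -0.1982923   0.125     ]
84.72417113475116
edge [array([ 0.52481292, -0.0970845 ,  0.1       ]), array([ 0.50912672, -0.29530686,  0.1       ])] 0.19884204063695443 85.47536648404947
plan
[np.float64(-5.41), 0, 0, -0.0027, -0.0091, -0.0461]
[np.float64(-5.41), 0, 0, -0.0027, -0.0081, -0.0458]
[np.float64(-5.41), 0, 0, -0.0027, -0.007, -0.0454]
[np.float64(-5.41), 0, 0, -0.0027, -0.006, -0.045]
[np.float64(-5.41), 0, 0, -0.0027, -0.005, -0.0446]
[np.float64(-5.41), 0, 0, -0.0027, -0.0041, -0.0442]
[np.float64(-5.41), 0, 0, -0.0027, -0.0031, -0.0437]
[np.float64(-5.41), 0, 0, -0.0027, -0.0022, -0.0433]
[np.float64(-5.41), 0, 0, -0.0027, -0.0013, -0.0428]
[np.float64(-5.41), 0, 0, -0.0027, -0.0004, -0.0423]
[np.float64(-5.41), 0, 0, -0.0027, 0.0004, -0.0417]
[np.float64(-5.41), 0, 0, -0.0027, 0.0012, -0.0412]
```

>>> carry_out --motion '[[[-5.4, 0, 0, -0.003, -0.009, -0.046, 1], [-5.4, 0, 0, -0.003, -0.008, -0.046, 1], [-5.4, 0, 0, -0.003, -0.007, -0.045, 1], [-5.4, 0, 0, -0.003, -0.006, -0.045, 1], [-5.4, 0, 0, -0.003, -0.005, -0.045, 1], [-5.4, 0, 0, -0.003, -0.004, -0.044, 1], [-5.4, 0, 0, -0.003, -0.003, -0.044, 1], [-5.4, 0, 0, -0.003, -0.002, -0.043, 1], [-5.4, 0, 0, -0.003, -0.001, -0.043, 1], [-5.4, 0, 0, -0.002, 0, -0.042, 1], [-5.4, 0, 0, -0.002, 0, -0.042, 1], [-5.4, 0, 0, -0.002, 0.001, -0.041, 1], [0, 0, 0, 0, 0, 0, 1], [0, 0, 0, 0, 0, 0, 1]]]'

```text
time: 1.9
position: [0.5243, -0.2009, 0.2514]
ee_rot: [-0.476, -0.523, -0.475, 0.524]
wrist_force: [0.5, -0.7, 0.2]
width: 0.0927
```

```bash
python3 - <<'E'
from h import *
d=cap('wrist','w1'); state()
print(proj(d,[.5238,-.1983,.125]))
print('next'); plan([.540,.138,.27],-1.5,12)
E
```

```text
t 1.95 pos [ 0.5242 -0.2016  0.2513] X [-0.001  -0.0011 -1.    ] yawY -5.551810756408938 F [-0.78  0.11  0.31] w 0.0930769381379939 j [ 0.56  0.47 -0.36  1.63  0.18  1.08  0.06]
[319.9637299 219.024425 ]
next
[np.float64(-0.34), 0, 0, -0.0016, 0.0066, -0.0281]
[np.float64(-0.34), 0, 0, -0.0016, 0.0054, -0.0284]
[np.float64(-0.34), 0, 0, -0.0016, 0.0041, -0.0286]
[np.float64(-0.34), 0, 0, -0.0016, 0.0028, -0.0287]
[np.float64(-0.34), 0, 0, -0.0016, 0.0014, -0.0288]
[np.float64(-0.34), 0, 0, -0.0016, 0.0001, -0.0288]
[np.float64(-0.34), 0, 0, -0.0016, -0.0012, -0.0287]
[np.float64(-0.34), 0, 0, -0.0016, -0.0025, -0.0286]
[np.float64(-0.34), 0, 0, -0.0016, -0.0038, -0.0285]
[np.float64(-0.34), 0, 0, -0.0016, -0.0051, -0.0283]
[np.float64(-0.34), 0, 0, -0.0016, -0.0064, -0.028]
[np.float64(-0.34), 0, 0, -0.0016, -0.0076, -0.0277]
```

View pics/w1.png

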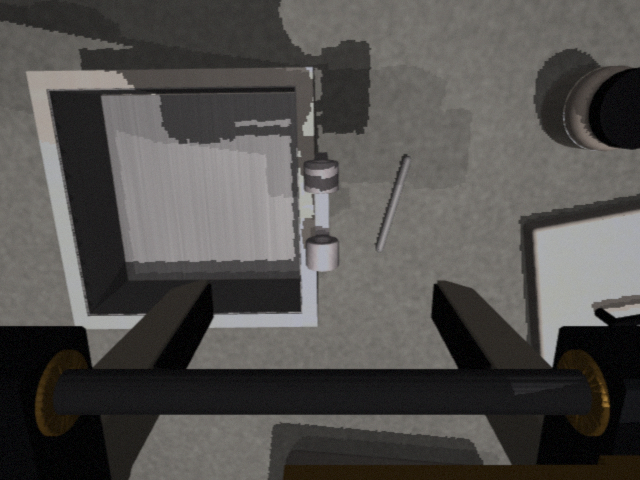

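Wrist view: fixed knuckles at about (322,177) and (323,252), with the gap centre near (322,212), close to the prediction of (320,219). I'll go to the leaf now and enlarge both together.

>>> carry_out --motion '[[[-0.34, 0, 0, -0.002, 0.007, -0.028, 1], [-0.34, 0, 0, -0.002, 0.005, -0.028, 1], [-0.34, 0, 0, -0.002, 0.004, -0.029, 1], [-0.34, 0, 0, -0.002, 0.003, -0.029, 1], [-0.34, 0, 0, -0.002, 0.001, -0.029, 1], [-0.34, 0, 0, -0.002, 0, -0.029, 1], [-0.34, 0, 0, -0.001, -0.001, -0.029, 1], [-0.34, 0, 0, -0.001, -0.002, -0.029, 1], [-0.34, 0, 0, -0.001, -0.004, -0.028, 1], [-0.34, 0, 0, -0.001, -0.005, -0.028, 1], [-0.34, 0, 0, -0.001, -0.006, -0.028, 1], [-0.34, 0, 0, -0.001, -0.008, -0.028, 1], [0, 0, 0, 0, 0, 0, 1], [0, 0, 0, 0, 0, 0, 1]]]'

```text
time: 3.7
position: [0.5405, 0.1381, 0.2694]
ee_rot: [-0.494, -0.506, -0.493, 0.507]
wrist_force: [0.5, 0.1, 0.1]
width: 0.0928
```

```bash
python3 - <<'E'
from h import *
d=cap('wrist','w2'); state()
print(proj(d,[.538,.1383,.176]),proj(d,[.538,.1003,.176]),proj(d,[.538,.1763,.176]))
a=crop('w2',220,90,200,250,2.4);b=crop('w1',290,150,66,130,4.6)
b=b[:600]; a=a[:600]; h=max(len(a),len(b)); f=lambda x:cv2.copyMakeBorder(x,0,h-len(x),0,0,cv2.BORDER_CONSTANT)
im=np.hstack([f(a),f(b)]);print(im.shape);cv2.imwrite('pics/c4.png',im)
E
```

```text
t 3.75 pos [0.5405 0.138  0.2694] X [-1.0e-04 -1.7e-03 -1.0e+00] yawY -1.5384132494782117 F [-0.14  0.63 -0.07] w 0.09314819063763333 j [-0.01  0.45 -0.43  1.61  0.2   1.12 -0.52]
[316.93591132 235.2668711 ] [318.64046811 290.74387442] [315.09309127 175.28991135]
(600, 784, 3)
```

View pics/c4.png

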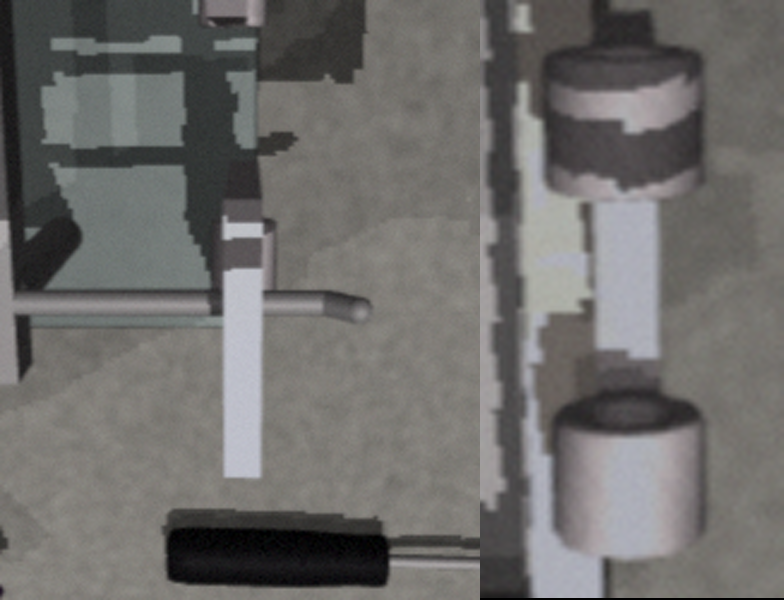

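The enlarged crops show the leaf's top edge at image x≈321, rows 173 to 289. The knuckle axes are at x≈321.3 (upper) and 322.6 (lower). I'll convert these to positions.

```bash
python3 - <<'E'
from h import *
from scipy.optimize import least_squares
d=load('w2')
P=[atz(d,220+u/2.4,90+v/2.4,.176) for u,v in[(223,200),(262,200),(262,478),(223,478)]]
c=np.mean(P,0);print('leaf',np.round(P,4).tolist(),c,'len',np.linalg.norm(P[0]-P[3]),'t',np.linalg.norm(P[0]-P[1]))
e=P[0]-P[3]+P[1]-P[2];print('yaw',np.degrees(np.arctan2(e[1],e[0])))
a=proj(d,[*c[:2],.176]);print('peg tip',atz(d,220+362/2.4,90+310/2.4,.139))
w=load('w1');px=lambda u,v:np.array([290+(u-480)/4.6,150+v/4.6])
# (local y, dx,dz)-> pixel
obs=[((0,17.5,12),(621,197)),((0,-38,12),(628,555)),((0,38,-12),(624,45)),((0,-17.5,-12),(628,393)),
 ((-12,27.75,0),(546,None)),((12,27.75,0),(703,None)),((-12,-27.75,0),(554,None)),((12,-27.75,0),(706,None))]
def res(q,full=False):
    th=np.radians(q[2]);ey=np.array([np.cos(th),np.sin(th),0]);ex=np.array([ey[1],-ey[0],0]);r=[]
    for (x,y,z),(u,v) in obs:
        p=proj(w,np.array([q[0],q[1],.125])+(x*ex+y*ey+np.array([0,0,z]))/1e3)
        t=px(u,v or 0)
        r.append(p[0]-t[0]); 
        if v: r.append(p[1]-t[1])
    return r
s=least_squares(res,[.524,-.198,85],x_scale=[.001,.001,1]);print(s.x,np.round(s.fun,2))
state([c[0],c[1],.151])
E
```

```text
leaf [[0.5367, 0.1775, 0.176], [0.5466, 0.1773, 0.176], [0.5449, 0.1012, 0.176], [0.5343, 0.1015, 0.176]] [0.54062839 0.13938639 0.176     ] len 0.07604342301390267 t 0.009870261369299608
yaw 88.46266407765553
peg tip [0.57616746 0.13853161 0.139     ]
[ 0.52535775 -0.19560391 85.30356865] [ 0.77  0.9   0.35  1.19 -0.23 -1.   -0.04 -1.13 -0.6   0.26 -0.39 -0.18]
t 3.75 pos [0.5405 0.138  0.2694] X [-1.0e-04 -1.7e-03 -1.0e+00] yawY -1.5384132494782117 F [-0.14  0.63 -0.07] w 0.09314819063763333 j [-0.01  0.45 -0.43  1.61  0.2   1.12 -0.52]
tool shift [ 1.184e-01  1.000e-04 -1.600e-03]
```

>>> carry_out --motion '[[[0, 0, 0, 0.02, 0, -0.0015, 1], [0, 0, 0, 0.025, 0, 0, 1], [0, 0, 0, 0.025, 0, 0, 1], [0, 0, 0, 0.02, 0, 0, 1], [0, 0, 0, 0.018, 0, 0, 1], [0, 0, 0, 0.01, 0, 0, 1], [0, 0, 0, 0, 0, 0, 1], [0, 0, 0, 0, 0, 0, 0], [0, 0, 0, 0, 0, 0, 0], [0, 0, 0, 0, 0, 0, 0], [0, 0, 0, 0, 0, 0, 0], [0, 0, 0, 0, 0, 0, 0], [0, 0, 0, 0, 0, 0, 0]]]' --force 35

```text
time: 5.38
position: [0.5398, 0.1424, 0.1517]
ee_rot: [0.494, 0.506, 0.494, -0.506]
wrist_force: [-0.5, 0.3, 0.0]
width: 0.0375
```

```bash
python3 -c "
from h import *
state()"
```

```text
t 5.375 pos [0.5398 0.1424 0.1517] X [-0.e+00  1.e-04 -1.e+00] yawY -1.2965281826491166 F [-0.49  0.31  0.  ] w 0.03751119900343726 j [-0.05  0.57 -0.39  1.77  0.28  0.85 -0.59]
```

>>> carry_out --motion '[[[0, 0, 0, 0, 0, 0, 0], [0, 0, 0, 0, 0, 0, 0], [0, 0, 0, 0, 0, 0, 0], [0, 0, 0, 0, 0, 0, 0], [0, 0, 0, 0, 0, 0, 0], [0, 0, 0, 0, 0, 0, 0]]]'

```text
time: 6.12
position: [0.5398, 0.1423, 0.1517]
ee_rot: [0.494, 0.506, 0.494, -0.506]
wrist_force: [-0.7, 0.1, -0.4]
width: 0.0098
```

```bash
python3 -c "
from h import *
state()"
```

```text
t 6.125 pos [0.5398 0.1423 0.1517] X [ 1.e-04  1.e-04 -1.e+00] yawY -1.3067938896877909 F [-0.72  0.07 -0.4 ] w 0.009778439835929619 j [-0.05  0.58 -0.39  1.77  0.28  0.85 -0.59]
```

>>> carry_out --motion '[[[0, 0, 0, -0.005, 0, 0, 0], [0, 0, 0, -0.005, 0, 0, 0], [0, 0, 0, -0.005, 0, 0, 0], [0, 0, 0, 0, 0, 0, 0], [0, 0, 0, 0, 0, 0, 0]]]'

```text
time: 6.75
position: [0.5397, 0.1422, 0.1667]
ee_rot: [-0.494, -0.506, -0.494, 0.506]
wrist_force: [-0.4, 0.4, -2.4]
width: 0.0097
```

```bash
python3 - <<'E'
from h import *
state(); cap('wrist','w3'); cap('scene','s3')
cv2.imwrite('pics/c5.png',np.hstack([crop('w3',220,90,200,250,2),crop('s3',305,165,130,170,2.94)[:500]]))
E
```

```text
t 6.75 pos [0.5397 0.1422 0.1667] X [-1.e-04 -0.e+00 -1.e+00] yawY -1.3092488393047443 F [-0.36  0.38 -2.45] w 0.009742208868827163 j [-0.04  0.56 -0.4   1.75  0.27  0.89 -0.58]
```

View pics/c5.png

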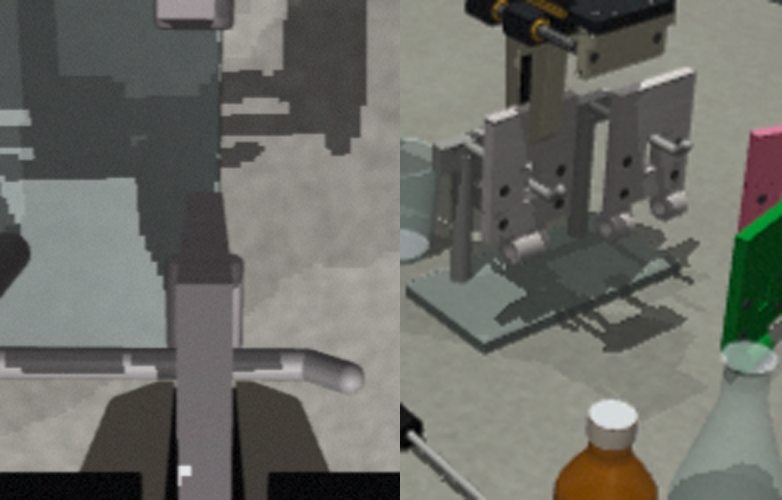

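The leaf hangs free in the grip at 2.4 N, lifted 15 mm on the peg. Next I'll draw it off and raise it.

>>> carry_out --motion '[[[0, 0, 0, 0, 0.012, 0, 0], [0, 0, 0, 0, 0.012, 0, 0], [0, 0, 0, 0, 0.012, 0, 0], [0, 0, 0, 0, 0.012, 0, 0], [0, 0, 0, 0, 0.012, 0, 0], [0, 0, 0, 0, 0.005, 0, 0], [0, 0, 0, 0, 0, 0, 0], [0, 0, 0, -0.02, 0, 0, 0], [0, 0, 0, -0.025, 0, 0, 0], [0, 0, 0, -0.025, 0, 0, 0], [0, 0, 0, -0.02, 0, 0, 0], [0, 0, 0, 0, 0, 0, 0], [0, 0, 0, 0, 0, 0, 0]]]'

```text
time: 8.48
position: [0.6038, 0.1406, 0.2557]
ee_rot: [-0.494, -0.505, -0.495, 0.506]
wrist_force: [-1.2, 0.4, -3.6]
width: 0.0099
```

```bash
python3 - <<'E'
from h import *
state(); 
# target: leaf grasped -3 mm along its y from tool -> TCP = gap + offset
y=np.radians(85.3); g=np.array([.5254,-.1956,0]); off=np.array([np.cos(y),np.sin(y),0])*.0029
t=g+off+np.array([-.0008*0,0,.256]);print(t); plan(t,-4.7,16)
E
```

```text
t 8.475 pos [0.6038 0.1406 0.2557] X [-2.1e-03 -8.0e-04 -1.0e+00] yawY -1.282372804843191 F [-1.23  0.39 -3.65] w 0.009874155547443498 j [-0.02  0.56 -0.41  1.45  0.23  1.18 -0.49]
[ 0.52563762 -0.19270975  0.256     ]
[np.float64(0.21), 0, 0, -0.0, 0.0015, 0.0227]
[np.float64(0.21), 0, 0, -0.0, 0.0008, 0.0226]
[np.float64(0.21), 0, 0, -0.0, -0.0, 0.0225]
[np.float64(0.21), 0, 0, -0.0, -0.0008, 0.0223]
[np.float64(0.21), 0, 0, -0.0, -0.0015, 0.0221]
[np.float64(0.21), 0, 0, -0.0, -0.0022, 0.0219]
[np.float64(0.21), 0, 0, -0.0, -0.0029, 0.0217]
[np.float64(0.21), 0, 0, -0.0, -0.0036, 0.0215]
[np.float64(0.21), 0, 0, -0.0, -0.0043, 0.0212]
[np.float64(0.21), 0, 0, -0.0, -0.005, 0.0209]
[np.float64(0.21), 0, 0, -0.0, -0.0057, 0.0206]
[np.float64(0.21), 0, 0, -0.0, -0.0063, 0.0203]
[np.float64(0.21), 0, 0, -0.0, -0.007, 0.0199]
[np.float64(0.21), 0, 0, -0.0, -0.0076, 0.0196]
[np.float64(0.21), 0, 0, -0.0, -0.0082, 0.0192]
[np.float64(0.21), 0, 0, -0.0, -0.0088, 0.0188]
```

>>> carry_out --motion '[[[0.21, 0, 0, 0, 0.0015, 0.023, 0], [0.21, 0, 0, 0, 0.001, 0.0225, 0], [0.21, 0, 0, 0, 0, 0.0225, 0], [0.21, 0, 0, 0, -0.001, 0.022, 0], [0.21, 0, 0, 0, -0.0015, 0.022, 0], [0.21, 0, 0, 0, -0.002, 0.022, 0], [0.21, 0, 0, 0, -0.003, 0.022, 0], [0.21, 0, 0, 0, -0.0035, 0.0215, 0], [0.21, 0, 0, 0, -0.0045, 0.021, 0], [0.21, 0, 0, 0, -0.005, 0.021, 0], [0.21, 0, 0, 0, -0.0055, 0.0205, 0], [0.21, 0, 0, 0, -0.0065, 0.02, 0], [0.21, 0, 0, 0, -0.007, 0.02, 0], [0.21, 0, 0, 0, -0.0075, 0.0195, 0], [0.21, 0, 0, 0, -0.008, 0.019, 0], [0.21, 0, 0, 0, -0.009, 0.019, 0], [0, 0, 0, 0, 0, 0, 0], [0, 0, 0, 0, 0, 0, 0], [0, 0, 0, 0, 0, 0, 0]]]'

```text
time: 10.85
position: [0.5273, -0.1909, 0.2568]
ee_rot: [0.48, 0.52, 0.48, -0.519]
wrist_force: [-0.1, 0.5, -3.5]
width: 0.0096
```

```bash
python3 - <<'E'
from h import *
state([.5256,-.1927,.256]); cap('wrist','w4'); cap('scene','s4')
a=crop('w4',230,90,180,200,2.6)[:520];b=crop('s4',150,190,110,173,3)[:520]
b=cv2.copyMakeBorder(b,0,520-len(b),0,0,cv2.BORDER_CONSTANT)
cv2.imwrite('pics/c6.png',np.hstack([a,b]))
E
```

```text
t 10.85 pos [ 0.5273 -0.1909  0.2568] X [ 6.e-04  1.e-03 -1.e+00] yawY -4.534779187419181 F [-0.14  0.47 -3.48] w 0.009642350172040022 j [ 0.56  0.46 -0.38  1.62  0.19  1.09  0.05]
tool shift [ 0.0008 -0.0016  0.002 ]
```

View pics/c6.png

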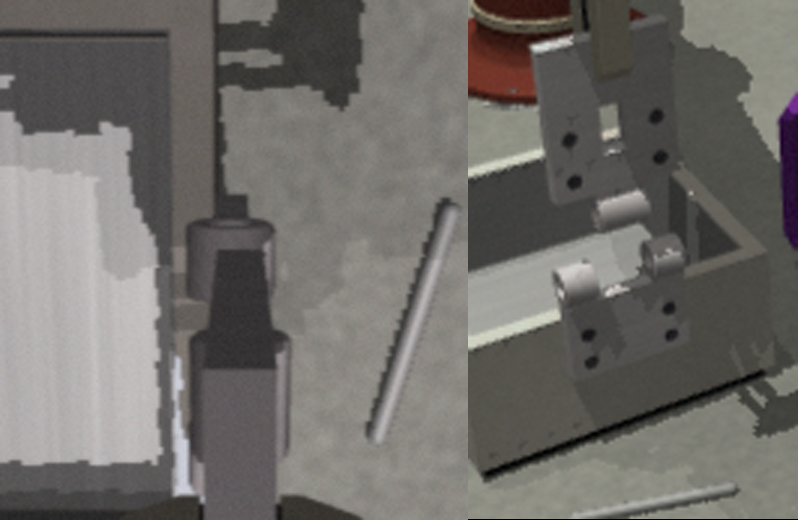

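```bash
python3 - <<'E'
from h import *
from scipy.optimize import least_squares
w=load('w4');px=lambda u,v:np.array([230+u/2.6,90+v/2.6])
o,R=state()
z0=.2568-.0877
th=np.radians(85.4);ey=np.array([np.cos(th),np.sin(th),0]);ex=np.array([ey[1],-ey[0],0])
print('top edge end mid',atz(w,*px(240,367),z0+.112)-ey*.038)
print('knuckle end bottom',atz(w,*px(240.5,331),z0-.012)-ey*.015)
print('fixed upper far end',atz(w,*px(231,218),.113)-ey*.038, 'mid z.125',atz(w,*px(230.5,240),.125))
def r(q): # leaf with roll about y (tilt)
    out=[]
    for x,y,z,u,v in [(-5,38,112,204,367),(5,38,112,276,367),(0,15,-12,240.5,331)]:
        a=q[2]; p=np.array([q[0],q[1],z0])+((x*np.cos(a)+z*np.sin(a))*ex+y*ey+np.array([0,0,z*np.cos(a)-x*np.sin(a)]))/1e3
        out+=list(proj(w,p)-px(u,v))
    return out
s=least_squares(r,[.525,-.195,0],x_scale=[.001,.001,.01]);print(s.x,np.round(s.fun,2))
E
```

```text
t 10.95 pos [ 0.5272 -0.1913  0.2567] X [ 3.e-04  6.e-04 -1.e+00] yawY -4.5626209569376694 F [ 0.3  -0.26 -2.9 ] w 0.009910842518408913 j [ 0.56  0.46 -0.38  1.62  0.19  1.09  0.05]
top edge end mid [ 0.52793545 -0.19319691  0.2811    ]
knuckle end bottom [ 0.52810823 -0.19538882  0.1571    ]
fixed upper far end [ 0.52541291 -0.19644202  0.113     ] mid z.125 [ 0.52805514 -0.16282305  0.125     ]
[ 0.52822587 -0.19350454 -0.00280748] [-0.64  0.76  0.64  0.82  0.   -2.87]
```

Leaf and gap agree with the plan to about 2 mm. I'll correct by (-2.4, +1.8) mm and start down.

>>> carry_out --motion '[[[0.1, 0, 0, 0, -0.0024, 0.0018, 0], [0, 0, 0, 0, 0, 0, 0], [0, 0, 0, 0.006, 0, 0, 0], [0, 0, 0, 0.006, 0, 0, 0], [0, 0, 0, 0.005, 0, 0, 0], [0, 0, 0, 0, 0, 0, 0], [0, 0, 0, 0, 0, 0, 0]]]'

```text
time: 11.82
position: [0.5244, -0.1939, 0.2398]
ee_rot: [0.479, 0.52, 0.479, -0.52]
wrist_force: [0.8, 0.5, -2.3]
width: 0.0096
```

```bash
python3 - <<'E'
from h import *
state([.5254-.0006,-.1932,.2127]); cap('wrist','w5'); cap('scene','s5')
a=crop('w5',270,130,110,130,4)[:520];b=crop('s5',175,225,80,116,4.5)[:520]
b=cv2.copyMakeBorder(b,0,520-len(b),0,0,cv2.BORDER_CONSTANT)
cv2.imwrite('pics/c7.png',np.hstack([a,b]))
E
```

```text
t 11.825 pos [ 0.5244 -0.1939  0.2398] X [ 3.e-04  1.e-04 -1.e+00] yawY -4.763887687780373 F [ 0.78  0.54 -2.27] w 0.009596610208097135 j [ 0.56  0.47 -0.38  1.65  0.2   1.05  0.04]
tool shift [ 0.0271  0.0004 -0.0007]
```

View pics/c7.png

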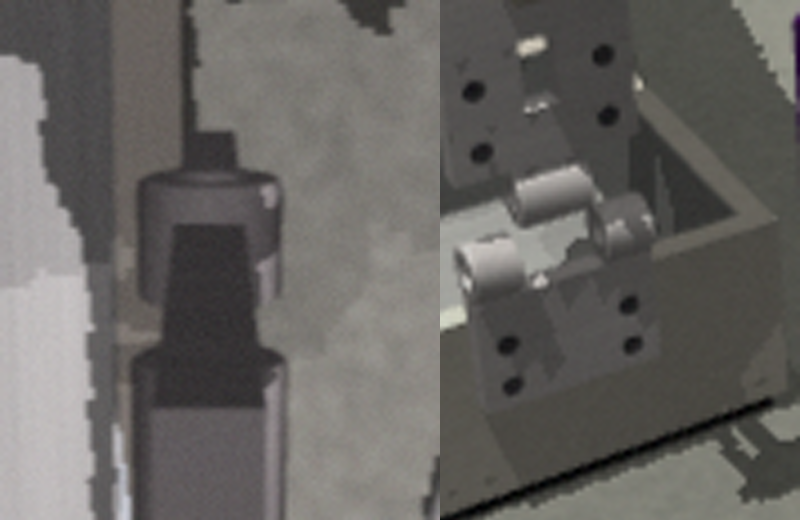

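The axes line up in the picture: fixed knuckle at x≈209.5, leaf knuckle ≈210 in the crop. The lateral offset is under 1 mm, so I'll keep lowering.

>>> carry_out --motion '[[[0, 0, 0, 0.004, 0.0004, -0.0005, 0], [0, 0, 0, 0.004, 0, 0, 0], [0, 0, 0, 0.004, 0, 0, 0], [0, 0, 0, 0.003, 0, 0, 0], [0, 0, 0, 0.003, 0, 0, 0], [0, 0, 0, 0, 0, 0, 0], [0, 0, 0, 0, 0, 0, 0]]]'

```text
time: 12.8
position: [0.5248, -0.1934, 0.2218]
ee_rot: [0.479, 0.52, 0.479, -0.52]
wrist_force: [-0.4, -0.5, -2.9]
width: 0.0096
```

```bash
python3 - <<'E'
from h import *
state([.5248,-.1932,.2127])
E
```

```text
t 12.8 pos [ 0.5248 -0.1934  0.2218] X [ 3.e-04 -0.e+00 -1.e+00] yawY -4.764201170596035 F [-0.44 -0.53 -2.89] w 0.009588112548310398 j [ 0.56  0.49 -0.37  1.68  0.21  1.01  0.03]
tool shift [ 0.0091  0.     -0.0002]
```

>>> carry_out --motion '[[[0, 0, 0, 0.003, 0, 0, 0], [0, 0, 0, 0.003, 0, 0, 0], [0, 0, 0, 0.002, 0, 0, 0], [0, 0, 0, 0.001, 0, 0, 0], [0, 0, 0, 0, 0, 0, 0], [0, 0, 0, 0, 0, 0, 0], [0, 0, 0, 0, 0, 0, 0]]]'

```text
time: 13.68
position: [0.5247, -0.1934, 0.2128]
ee_rot: [0.479, 0.52, 0.479, -0.52]
wrist_force: [0.0, 0.7, -2.2]
width: 0.0096
```

```bash
python3 - <<'E'
from h import *
state([.5248,-.1932,.2127]); cap('wrist','w6'); cap('scene','s6')
a=crop('w6',270,130,110,130,4)[:520];b=crop('s6',175,240,80,100,4.5)
b=cv2.copyMakeBorder(b,0,520-len(b),0,0,cv2.BORDER_CONSTANT)
cv2.imwrite('pics/c8.png',np.hstack([a,b]))
E
```

```text
t 13.675 pos [ 0.5247 -0.1934  0.2128] X [ 2.e-04  0.e+00 -1.e+00] yawY -4.765648206084434 F [ 0.03  0.73 -2.16] w 0.009605004455466639 j [ 0.56  0.5  -0.37  1.69  0.21  0.99  0.03]
tool shift [ 0.0001  0.0001 -0.0002]
```

View pics/c8.png

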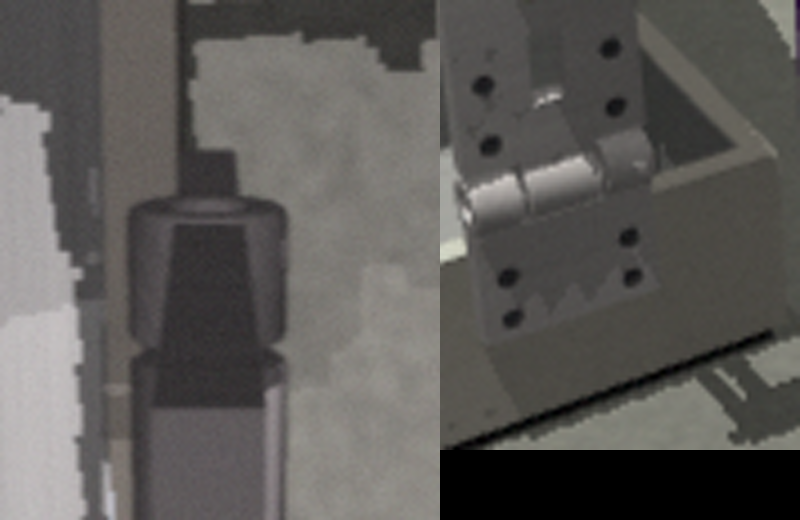

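The leaf's knuckle sits between the fixed ones and is collinear in both views, with a small clearance on each side and no contact force. I'll check that the spare has not moved, then hand in.

```bash
python3 - <<'E'
from h import *
a=load('scene0')['image'];b=load('s6')['image']
sl=np.s_[185:245,376:408]; print('spare diff',np.abs(a[sl].astype(int)-b[sl]).mean())
for d,n in((load('s6'),'scene'),): pass
state(); bot.finish_job()
E
```

```text
spare diff 2.204513888888889
t 13.775 pos [ 0.5247 -0.1934  0.2127] X [ 1.e-04 -0.e+00 -1.e+00] yawY -4.764944928226521 F [-0.06  0.39 -2.54] w 0.009514177736024464 j [ 0.56  0.5  -0.37  1.69  0.21  0.99  0.03]
the job is handed in; nothing more can be done
```

I lifted the single-knuckle leaf off its peg and lowered its knuckle between the two fixed ones. I handed in at 13.8 s with the leaf still gripped (35 N set). The hand-in gives no verdict.

**Last checks:**
- **Alignment:** in the wrist and scene pictures the three knuckles look collinear, with about 0.3–0.5 mm sideways offset and a visible gap on both sides.
- **Pose:** the tool stood within 0.3 mm of its target, and the plate's yaw was about 0.1° off the hinge yaw I measured. The tool pointed straight down.
- **Force:** the wrist force was 2.5 N, which is just the leaf's own weight, so nothing was jammed.
- **Spare leaf:** its part of the scene picture is nearly the same as at the start (mean difference 2 grey levels).

**Disagreements and gaps:**
- **Position readings:** the first scene-camera reading of the leaf was about 5 mm off the wrist reading. I used the wrist one.
- **Grip:** the fingers closed about 3 mm off the leaf's centre along its width, and I allowed for that when placing it.
- **Height:** it comes from the hanging geometry and the pictures; I did not feel for the floor of the gap.
- **Bystanders:** I did not check their positions at the end. Nothing in the force readings suggested contact.

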